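# Seat two clock movements in a sloping service rack

## Task

Put both brass clock movements from the mat away in the sloping rack: the round one in the round nest and the oblong one in the oblong nest (either end up the slope), gear side out, each fully home and flat on the floor of its nest. Set them in gently without dropping them, let go of them, and leave the loupe, the screwdriver stand and the mug where they are.

Things in the scene. Friction and masses are not known exactly. Their poses are not given: they have to be found in the camera images.
- round_movement: Cased round clock movement, an upright brass drum 62 mm in diameter and 40 mm tall, plain vertical sides, small gear wheels (up to 7 mm high, in the middle) on its top; about 0.4 kg. Starts gear side up on the mat (2 mm thick). Origin: the centre of its underside; z: its axis, towards the gears.
- oblong_movement: Cased oblong clock movement, a brass block 86 (its x) by 54 (its y) by 40 mm tall, plain vertical sides, small gear wheels (up to 7 mm high) on its top; about 0.45 kg. Starts gear side up on the mat (2 mm thick). Origin: the centre of its underside; z: towards the gears.
- nest_round: White plate 130 (x) by 120 (y) by 22 mm, fixed sloping 30 deg, low edge to the front, with a black-floored round pocket, 66 mm in diameter, 2 mm chamfer, 12 mm deep. Origin: centre of the pocket floor; z: square out of the plate, leaning 30 deg to the front; x: up the slope; y: level. The plate's face is at z = 12 mm. The nests stand side by side, 132 mm apart, in either order.
- nest_oblong: White plate 130 (x) by 120 (y) by 22 mm, fixed sloping 30 deg, low edge to the front, with a black-floored rectangular pocket, 90 mm along x by 58 along y, 2 mm chamfer, 12 mm deep. Origin: centre of the pocket floor; z: square out of the plate, leaning 30 deg to the front; x: up the slope; y: level. The plate's face is at z = 12 mm. The nests stand side by side, 132 mm apart, in either order.
- rack_base: The rack's fixed wooden base board, 170 (its x) by 280 (its y) by 12 mm, which carries both nests; its low front faces -x of its own frame, roughly towards the robot. Origin: the centre of its underside, on the table. The highest point of the empty rack is about 105 mm above the table.
- loupe: Bystander: black eye loupe standing upright, 38 mm across, 44 mm tall. Origin: the centre of its underside.
- screwdriver_stand: Bystander: black round stand 80 mm across with upright screwdrivers, 102 mm tall. Origin: the centre of its underside.
- mug: Bystander: white mug, 80 mm across (handle at its +y side reaches further), 95 mm tall. Origin: the centre of its underside.

How it is judged:
At the end, for the whole second after the job is handed in: Each movement lies released and at rest in the nest of its shape, gear side out: underside centre within 3 mm of the pocket floor and 5 mm of its centre along x and y, axes within 0.06 rad (oblong lengthwise within 0.1 rad) (x of round_movement in the frame of nest_round between -0.005 and 0.005 m and y of round_movement in the frame of nest_round between -0.005 and 0.005 m and z of round_movement in the frame of nest_round between -0.003 and 0.003 m and angle between the z axis of round_movement and the z axis of nest_round, either way round below 0.06 rad and linear speed of each of round_movement, oblong_movement below 0.02 m/s and angular speed of each of round_movement, oblong_movement below 0.1 rad/s and contact force between the fingers and round_movement below 0.05 N and x of oblong_movement in the frame of nest_oblong between -0.005 and 0.005 m and y of oblong_movement in the frame of nest_oblong between -0.005 and 0.005 m and z of oblong_movement in the frame of nest_oblong between -0.003 and 0.003 m and angle between the z axis of oblong_movement and the z axis of nest_oblong, either way round below 0.06 rad and contact force between the fingers and oblong_movement below 0.05 N and angle between the x axis of oblong_movement and the x axis of nest_oblong, either way round below 0.1 rad); the robot touches nothing.
It fails at once if a movement is dropped: it moves faster than 0.6 m/s while the fingers do not touch it ((linear speed of round_movement above 0.6 m/s and contact force between the fingers and round_movement below 0.01 N) or (linear speed of oblong_movement above 0.6 m/s and contact force between the fingers and oblong_movement below 0.01 N)).
It fails at once if the loupe, the screwdriver stand or the mug is moved by more than 20 mm (distance of any of loupe, screwdriver_stand, mug from where it was at the start of the episode above 0.02 m).
It also fails if it takes over 64 s, if anything falls off the work surface, if the arm or the gripper's body presses on something with over 40 N, if the wrist force passes 120 N, or if a joint passes its speed limit or range.

## Robot

A 6-joint arm with a two-finger parallel gripper is mounted at the origin on the work surface. World frame = base frame: x ahead of the robot, y to its left, z up, the work surface at z = 0. Lengths are in m, angles in rad, forces in N, time in s.
With the tool pointing down it reaches from about 0.4 to 0.825 m from the base axis. Payload 7 kg.
Tool frame: the origin (TCP) lies midway between the tips of the shut fingers; the grasp point (between the pads) lies 19 mm behind it; z points along the fingers, y is the line along which they close (so a half turn about z gives the same grasp; the last joint's range is limited). The gripper opens to 88 mm and grips with 3 to 60 N. Pads are 19 mm wide; open, the fingers measure 130 mm over their backs; the gripper's body (78 mm by 193 mm) begins 47 mm behind the grasp point.
Start: joints at [-0.9, 0.359, 0.012, 0, -1.224, -0.288], TCP at [0.252, -0.626, 0.227] pointing down, gripper open.
Joint ranges: [-3.07, 3.07], [-1.43, 2.12], [-1.02, 1.25], [-3.03, 1.67], [-3.05, -0], [-3.03, 3.03]. Speed limits (rad/s): [2.39, 2.39, 3.01, 3.14, 3.14, 3.14].

## Interface

Orientations are given as [roll, pitch, yaw] about the fixed x, y, z axes, in that order (R = Rz(yaw) Ry(pitch) Rx(roll)).
In Python, from station import arm, grab_frame, camera_params, spot_in gives the robot as it stands.
- The arm moves only by the shell command python3 -m jog 'ROWS' [FORCE]. ROWS is JSON, a list that holds one entry, the list of rows, each a list of 7 numbers: the shift along the tool's x, y, z in mm, then the turn, a rotation vector about the tool's x, y, z in rad, then the finger opening in mm, from 0 to 87.6. In form: [[[x, y, z, wx, wy, wz, fingers], ...]]. A call has 1 to 20 rows; each row is the pose to reach, as a shift and turn from the pose commanded when the call began, along the tool's axes at that moment; what a row does not reach only later rows make up. A row lasts 1/8 s, in which the tool goes at most 62.5 mm and 10.7 degrees, less where a joint would pass 70% of its speed; a pose out of reach is approached as far as the arm can. A call with a gripper value outside its range is refused whole. The fingers move at their own pace and stop on an object; FORCE is the grip in N (left out, the last holds). Time passes only in rows, so rows that repeat a pose let the fingers close. It gives the time, the measured TCP pose, the force, the opening and the grip force at its end, in the units of the state.
- arm.get_state(): the state, without advancing time (a new reading comes with each control period).
- grab_frame(name): name is "scene" or "top" or "wrist"; returns (picture, depth): 384x512x3 uint8, blue, green, red; 384x512 float32, m along the optical axis (not along the pixel's ray), 0 where there is no reading.
- camera_params(name): a dict with "mtx" (3x3 intrinsics, pixels), "R" (3x3) and "t" (3): a world point X has camera coordinates R X + t. Camera axes: x right, y down, z forward; pixel columns grow to the right and rows downward; lengths in m; the calibration is good to about 2 mm. The wrist camera is an equidistant fisheye: a pixel r from the principal point sees the ray r / f radians off the axis. A picture is of the moment at which its call begins: read the wrist's pose just before it. camera_params takes no time and is no camera call; for the wrist camera it gives the pose at the moment of the call.
- arm.job_done(): hands the job in; it is judged then, once.
Trained networks look in the newest picture that a camera, given by its name, has taken for a name from the list of things; names that differ only in an ending like _2 or _b are one class to them, and where a whole thing is asked for, a point or a joint stands for the part that bears it (a point fixed in the world has none). Each returns a list of dicts, best first, with "confidence" (0 to 1); they miss things now and then, are a little off and sometimes report something else, mostly with a low value. They report only what shows in the picture. A call takes as long as a camera call.
- spot_in(query, camera): "uv" ([column, row] in pixels, amid what is visible of it).
The state is a dict: "t": time; "q": joint angles; "qd": joint speeds; "joint_efforts": joint torques, N m; "eef_pos": TCP position; "ee_rot": TCP orientation; "force": force on the tool from outside, world axes, zero at the start; "moment": the same for the moment, N m; "width": finger opening in m; "gripper_force": force on a finger pad.
Only numpy, scipy, OpenCV 4.12 (cv2) and the standard library are available. Lean on these libraries where they do the work, as an engineer would, in place of code of your own. Each camera call takes 0.05 s, during which the arm holds its last target. There are 200 camera calls.

## Working session

There is one attempt and no reset: what is moved stays moved. The work goes in short steps, Python scripts to look and compute and a shell command to move; the robot and the scene stay as the last step left them, time stands still between calls to the robot, and variables do not carry over. Pictures are saved under pics/ and viewed, at most 10 in all, crops included, and the job is handed in when it is done.

```bash
ls; mkdir -p pics
python3 - <<'E'
from station import arm, grab_frame, camera_params, spot_in
import cv2,numpy as np
print(arm.get_state())
ims=[]
for c in ["scene","top"]:
    p,d=grab_frame(c); np.savez(f'{c}.npz',p=p,d=d); cv2.imwrite(f'pics/{c}.png',p)
    P=camera_params(c); print(c,P)
    for n in ["round_movement","oblong_movement","nest_round","nest_oblong","rack_base","loupe","screwdriver_stand","mug"]:
        r=spot_in(n,c)[:2]
        for q in r:
            u,v=map(int,q['uv']); z=d[v,u]
            X=np.array(P['R']).T@(z*np.linalg.inv(P['mtx'])@[u,v,1]-np.array(P['t']))
            print(n,q['uv'],round(q['confidence'],2),X.round(3))
E
```

```text
pics
{'t': 0.0, 'q': array([-8.99885429e-01,  3.59377342e-01,  1.10696527e-02, -3.74255359e-04,
       -1.22410824e+00, -2.88090657e-01]), 'qd': array([-3.08428403e-04, -8.88187087e-05,  8.02093038e-04,  1.27609466e-03,
       -2.21007971e-03,  1.60630627e-03]), 'joint_efforts': array([-4.03969289e-04, -5.82724893e+01,  2.93044960e+01,  6.99740231e+00,
        6.80366720e-03, -1.69117775e-04]), 'eef_pos': array([ 0.25193048, -0.62569259,  0.22562922]), 'ee_rot': array([ 3.13993983e+00, -1.22886348e-04, -2.75889976e+00]), 'force': array([0.42507459, 0.04210883, 0.20111161]), 'moment': array([ 0.04639222,  0.02880804, -0.00256741]), 'gripper_force': 0.0, 'width': 0.0874358963114526}
scene {'mtx': array([[395.37685086,   0.        , 251.91488699],
       [  0.        , 395.37685086, 193.93139017],
       [  0.        ,   0.        ,   1.        ]]), 'R': array([[-0.34458546,  0.93872803,  0.00710983],
       [ 0.54567052,  0.20645439, -0.8121701 ],
       [-0.76387469, -0.27598238, -0.5833774 ]]), 't': array([ 0.19974022, -0.23673531,  1.33513938])}
round_movement [150.1, 165.4] 0.56 [ 
[... 680 characters left out ...]
18726e-03, -9.99992812e-01,  1.37862082e-03],
       [-9.85704742e-01, -3.71393669e-03, -1.68440991e-01],
       [ 1.68444901e-01, -7.63947954e-04, -9.85710775e-01]]), 't': array([-0.03119743,  0.54312363,  0.810925  ])}
round_movement [404.9, 237.7] 0.79 [ 0.441 -0.34   0.048]
oblong_movement [325.3, 206.6] 0.89 [ 0.506 -0.179  0.041]
nest_round [138.3, 174.7] 0.97 [0.57  0.214 0.061]
nest_oblong [197.6, 159.8] 0.94 [0.602 0.092 0.062]
nest_oblong [182.3, 201.1] 0.42 [0.52  0.13  0.009]
rack_base [295.3, 93.7] 0.24 [ 0.763 -0.12   0.032]
loupe [240.6, 262.4] 0.53 [ 0.389 -0.     0.044]
screwdriver_stand [294.1, 92.3] 0.81 [ 0.767 -0.118  0.028]
mug [379.2, 120.7] 0.73 [ 0.71  -0.314  0.004]
```

Run:
```python
import cv2
cv2.imwrite('pics/top2.png',cv2.resize(cv2.imread('pics/top.png'),(800,600),interpolation=cv2.INTER_CUBIC))
```

```text
(no output)
```

View pics/top2.png

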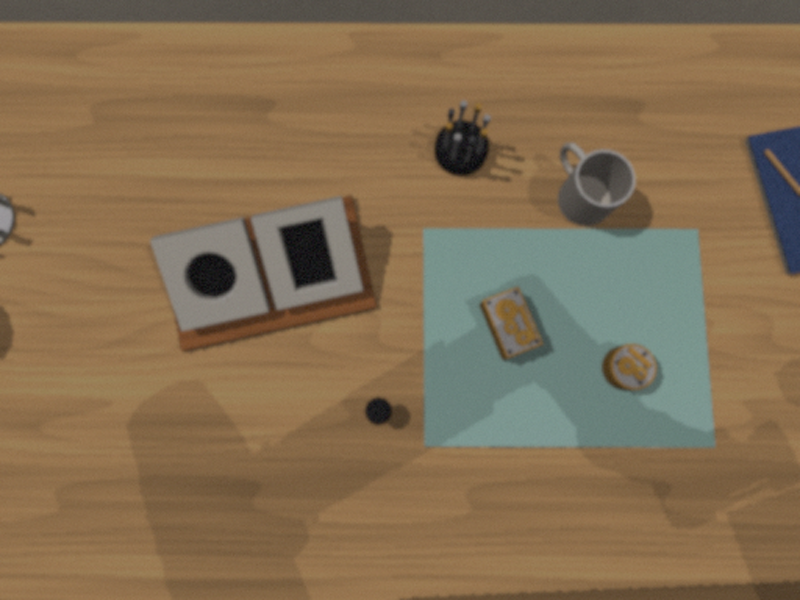

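View pics/scene.png

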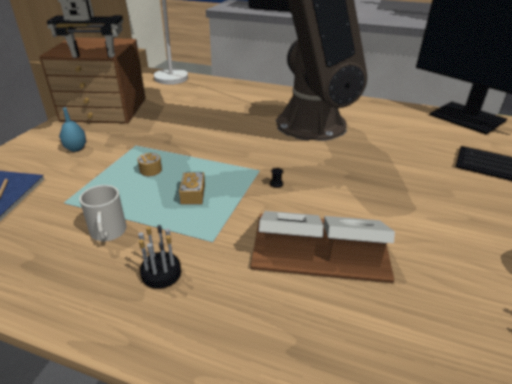

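The top view (zoomed) shows the round nest on the left at (211,275) and the oblong nest on the right at (307,253). The oblong movement is at (512,323), the round one at (631,367) and the loupe at (378,410). The networks agree with this. Next I measure the geometry.

```bash
cat > meas.py <<'E'
import numpy as np,cv2
from station import camera_params
def cloud(c):
    f=np.load(c+'.npz');p,d=f['p'],f['d'];P=camera_params(c)
    v,u=np.mgrid[:384,:512]
    X=np.stack([u*d,v*d,d],-1)@np.linalg.inv(P['mtx']).T-P['t']
    return p,d,X@P['R'],P
def ray(P,uv,n,c):   # pixels onto plane n.X=c
    uv=np.atleast_2d(uv).astype(float)
    r=np.c_[uv,np.ones(len(uv))]@np.linalg.inv(P['mtx']).T@P['R']; o=-P['R'].T@P['t']
    return o+r*((c-o@n)/(r@n))[:,None]
E
python3 - <<'E'
from meas import *
p,d,X,P=cloud('top')
print('cam',-P['R'].T@P['t'])
for n,c in (('round',(404,236)),('obl',(327,207))):
    m=np.zeros(d.shape,bool);m[c[1]-30:c[1]+30,c[0]-32:c[0]+32]=1
    print(n,'mat z',np.median(X[...,2][m]))
    m&=(X[...,2]>.033)&(d>0)
    q=X[m];print(len(q),np.percentile(q[:,2],[5,50,95]).round(4))
    lab,nn=None,None
    vv,uu=np.nonzero(m)
    pp=ray(P,np.c_[uu,vv],np.array([0,0,1.]),.042)[:,:2]*1000
    print(cv2.minAreaRect(pp.astype(np.float32)),cv2.minEnclosingCircle(pp.astype(np.float32)))
hsv=cv2.cvtColor(p,cv2.COLOR_BGR2HSV)
# plates
roi=np.zeros(d.shape,bool);roi[120:225,90:242]=1
w=roi&(hsv[...,1]<50)&(hsv[...,2]>90)&(X[...,2]>.02)
q=X[w];cen=q.mean(0)
for _ in range(5):
    n=np.linalg.svd(q-q.mean(0),full_matrices=False)[2][2];n*=np.sign(n[2]);r=(X[w]-q.mean(0))@n;c0=q.mean(0)@n;q=X[w][abs(r)<.004]
print('n',n,'tilt',np.degrees(np.arccos(n[2])),'yaw',np.degrees(np.arctan2(-n[1],-n[0])),'res',np.std((q-q.mean(0))@n),len(q))
c=c0
yaw=np.arctan2(-n[1],-n[0]);ay=np.array([-np.sin(yaw),np.cos(yaw),0]);ax=np.cross(ay,n)
vv,uu=np.nonzero(w);F=ray(P,np.c_[uu,vv],n,c);ab=np.c_[F@ax,F@ay].astype(np.float32)*1000
print('plates rect',cv2.minAreaRect(ab),np.percentile(ab,[0.3,99.7],axis=0))
b=roi&(p.max(2)<70)
nl,L,st,ct=cv2.connectedComponentsWithStats(b.astype(np.uint8))
for i in range(1,nl):
    if st[i,4]<200: continue
    vv,uu=np.nonzero(L==i);uv=np.c_[uu,vv]
    for h in (0,-.012):
        F=ray(P,uv,n,c+h);ab=np.c_[F@ax,F@ay]*1000
        print(ct[i],h,'floor-depth',np.median(X[vv,uu]@n)-c,np.percentile(ab,[.5,99.5],axis=0).round(1),cv2.minAreaRect(ab.astype(np.float32)))
print('ax',ax,'c',c)
E
```

```text
cam [ 0.39887355 -0.02856057  0.8908648 ]
round mat z 0.0011438954058481318
708 [0.0382 0.042  0.0462]
((447.1122131347656, -343.3017883300781), (60.60124969482422, 60.86911392211914), 86.9679946899414) ((446.9520263671875, -343.47882080078125), 31.44337272644043)
obl mat z 0.0013105238417930472
1042 [0.0383 0.042  0.0459]
((506.1916198730469, -183.9599609375), (85.62273406982422, 55.0239372253418), 21.483524322509766) ((506.2391662597656, -184.59103393554688), 49.27478790283203)
n [-0.53455124 -0.11914805  0.83669511] tilt 33.20724016353189 yaw 12.56545889620759 res 0.002185358765016006 4320
plates rect ((537.9623413085938, 25.685813903808594), (135.61903381347656, 253.21205139160156), 0.4208557903766632) [[ 470.46688043 -100.28691841]
 [ 605.29707953  150.55772755]]
[196.5639313  161.59351145] 0 floor-depth -0.011091409662636498 [[497.3 -67.9]
 [582.1 -13.2]] ((539.604248046875, -40.576805114746094), (85.97007751464844, 55.401153564453125), 0.4992724061012268)
[196.5639313  161.59351145] -0.012 floor-depth -0.011091409662636498 [[492.6 -67.2]
 [578.7 -11.7]] ((535.5980224609375, -39.472904205322266), (87.25123596191406, 56.22675704956055), 0.49929487705230713)
[134.39312407 175.6083707 ] 0 floor-depth -0.010401081217357555 [[509.7  60.9]
 [568.  120.7]] ((538.958740234375, 90.64995574951172), (59.733421325683594, 61.01298904418945), 7.36914587020874)
[134.39312407 175.6083707 ] -0.012 floor-depth -0.010401081217357555 [[505.3  63.5]
 [564.4 124.2]] ((534.9429321289062, 93.70939636230469), (60.62355422973633, 61.922218322753906), 7.369160175323486)
ax [0.81665467 0.18202709 0.54766896] c -0.2696914644266058
```

```bash
cat > rel.py <<'E'
import numpy as np
from scipy.spatial.transform import Rotation as Ro
from station import arm
def rel(pos,R,s=None):
    s=s or arm.get_state()
    R0=Ro.from_euler('xyz',s['ee_rot']); R=R if isinstance(R,Ro) else Ro.from_matrix(R)
    sh=R0.inv().apply(np.array(pos)-s['eef_pos'])*1000
    rv=(R0.inv()*R).as_rotvec()
    return sh.round(1),rv.round(4)
def down(yaw): return Ro.from_euler('xyz',[np.pi,0,yaw])
E
python3 -c "
from rel import *
print(rel([.506,-.184,.17],down(np.radians(21.5-180))))"
```

```text
(array([-400.7,  315.3,   56.5]), array([ 0.0001, -0.    ,  0.0076]))
```

```bash
python3 -m jog '[[[-400,315,56,0,0,0.0076,87],[-400,315,56,0,0,0.0076,87],[-400,315,56,0,0,0.0076,87],[-400,315,56,0,0,0.0076,87],[-400,315,56,0,0,0.0076,87],[-400,315,56,0,0,0.0076,87],[-400,315,56,0,0,0.0076,87],[-400,315,56,0,0,0.0076,87],[-400,315,56,0,0,0.0076,87],[-400,315,56,0,0,0.0076,87],[-400,315,56,0,0,0.0076,87],[-400,315,56,0,0,0.0076,87],[-400,315,56,0,0,0.0076,87],[-400,315,56,0,0,0.0076,87]]]' 20
python3 - <<'E'
from station import *
import cv2,numpy as np
print(camera_params('wrist'))
P=camera_params('wrist');p,d=grab_frame('wrist');np.savez('wrist.npz',p=p,d=d,**P);cv2.imwrite('pics/w1.png',p)
E
```

```text
t: 2.65
eef_pos: [0.5053, -0.185, 0.1706]
ee_rot: [-3.142, 0.0, -2.767]
force: [-0.0, 0.2, 0.2]
width: 0.0869
gripper_force: 0.0
{'mtx': array([[297.31863964,   0.        , 257.42615655],
       [  0.        , 297.31863964, 194.31784683],
       [  0.        ,   0.        ,   1.        ]]), 'R': array([[-0.36538893,  0.93085438, -0.00102605],
       [ 0.88643584,  0.3482893 ,  0.30483778],
       [ 0.28411694,  0.11047482, -0.95240374]]), 't': array([ 0.35730558, -0.40503979,  0.21556366])}
```

View pics/w1.png

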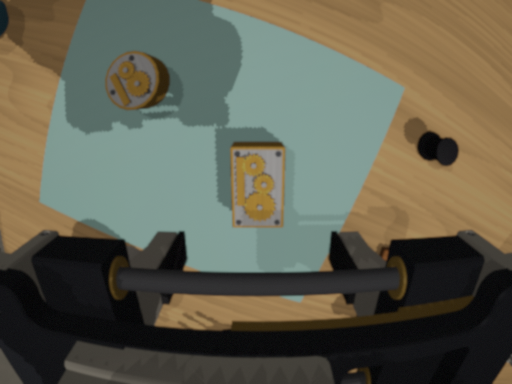

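Wrist view: the oblong at (258,187) is upright and lined up with the fingers, and the round one is at (135,82). I'll refine both from here.

```bash
cat >> meas.py <<'E'
def wray(P,u,v):
    x=(u-P['mtx'][0,2])/P['mtx'][0,0];y=(v-P['mtx'][1,2])/P['mtx'][1,1];r=np.hypot(x,y)+1e-9
    k=np.tan(np.minimum(r,1.4))/r
    return np.stack([x*k,y*k,np.ones_like(x)],-1)
def wcloud(name='wrist.npz'):
    f=np.load(name);d=f['d'];v,u=np.mgrid[:384,:512].astype(float)
    r=wray(f,u,v);return f['p'],d,(r*d[...,None]-f['t'])@f['R'],r@f['R'],-f['R'].T@f['t']
E
python3 - <<'E'
from meas import *
from rel import *
p,d,X,D,o=wcloud()
for n,c in (('round',(135,82)),('obl',(258,187))):
    m=np.zeros(d.shape,bool);m[c[1]-48:c[1]+48,c[0]-45:c[0]+45]=1
    print(np.percentile(X[...,2][m],[10,50,90]))
    m&=(abs(X[...,2]-.042)<.0035)
    m=cv2.morphologyEx(m.astype(np.uint8),cv2.MORPH_OPEN,np.ones((3,3)))>0
    q=(o+D[m]*((.042-o[2])/D[m][:,2])[:,None])[:,:2]*1000
    print(n,len(q),np.median(X[m][:,2]),cv2.minAreaRect(q.astype(np.float32)),cv2.minEnclosingCircle(q.astype(np.float32)),q.mean(0))
E
```

```text
[0.00171443 0.00305963 0.04533006]
round 1575 0.04285888644522713 ((448.2335510253906, -344.2021484375), (60.46223068237305, 61.23395538330078), 19.903520584106445) ((448.6158752441406, -343.8989562988281), 31.442855834960938) [ 446.76576358 -341.93803432]
[0.00182956 0.04121486 0.04615062]
obl 2530 0.042864917246717954 ((507.901123046875, -184.43865966796875), (85.75959014892578, 54.14741134643555), 21.43120765686035) ((508.0239562988281, -184.78305053710938), 50.32723617553711) [ 504.42078972 -183.74039972]
```

```bash
python3 -c "
from rel import *
print(rel([.507,-.184,.018],down(np.radians(21.5-180))))"
```

```text
(array([ -1.8,   0.2, 152.6]), array([-0.    ,  0.0002, -0.0007]))
```

```bash
python3 -m jog '[[[-1.8,0,50,0,0,0,87],[-1.8,0,90,0,0,0,87],[-1.8,0,120,0,0,0,87],[-1.8,0,140,0,0,0,87],[-1.8,0,152.6,0,0,0,87],[-1.8,0,152.6,0,0,0,87],[-1.8,0,152.6,0,0,0,50],[-1.8,0,152.6,0,0,0,50],[-1.8,0,152.6,0,0,0,50],[-1.8,0,152.6,0,0,0,50],[-1.8,0,152.6,0,0,0,50],[-1.8,0,152.6,0,0,0,50],[-1.8,0,152.6,0,0,0,50],[-1.8,0,152.6,0,0,0,50]]]' 30
```

```text
t: 4.45
eef_pos: [0.5074, -0.1839, 0.0183]
ee_rot: [-3.141, 0.0, -2.766]
force: [-0.4, -0.9, 5.2]
width: 0.0539
gripper_force: 30.0
```

```bash
python3 -m jog '[[[0,0,-10,0,0,0,50],[0,0,-30,0,0,0,50],[0,0,-90,0,0,0,50],[0,0,-150,0,0,0,50],[0,0,-200,0,0,0,50],[0,0,-200,0,0,0,50],[0,0,-200,0,0,0,50]]]' 30
python3 - <<'E'
from meas import *
from rel import *
from scipy.optimize import least_squares
p,d,X,P=cloud('top')
hsv=cv2.cvtColor(p,cv2.COLOR_BGR2HSV)
roi=np.zeros(d.shape,bool);roi[120:225,90:242]=1
w=roi&(hsv[...,1]<50)&(hsv[...,2]>90)&(X[...,2]>.02)
w=cv2.erode(w.astype(np.uint8),np.ones((7,7)))>0
q=X[w]
N=lambda y:np.array([-np.sin(np.pi/6)*np.cos(y),-np.sin(np.pi/6)*np.sin(y),np.cos(np.pi/6)])
s=least_squares(lambda a:q@N(a[0])-a[1],[.2,-.25],loss='soft_l1',f_scale=.002)
n=N(s.x[0]);c=s.x[1];print('yaw',np.degrees(s.x[0]),'c',c,len(q),np.std(q@n-c))
m=np.linalg.svd(q-q.mean(0),full_matrices=False)[2][2];print('free tilt',np.degrees(np.arccos(abs(m[2]))),np.degrees(np.arctan2(m[1],m[0])))
for yaw in (s.x[0],np.radians(11.5)):
  n=N(yaw);c=np.median(q@n);ay=np.array([-np.sin(yaw),np.cos(yaw),0]);ax=np.cross(ay,n)
  b=roi&(p.max(2)<75)
  nl,L,st,ct=cv2.connectedComponentsWithStats(b.astype(np.uint8))
  for i in range(1,nl):
    if st[i,4]<200: continue
    vv,uu=np.nonzero(L==i);uv=np.c_[uu,vv]
    for h in (0,-.012):
        F=ray(P,uv,n,c+h);ab=np.c_[F@ax,F@ay]*1000
        r=cv2.minAreaRect(ab.astype(np.float32));a,bb=r[0]
        print(h,np.percentile(ab,[.5,99.5],axis=0).round(1).tolist(),np.round(r[1],1),round(r[2],2),(ax*a/1e3+ay*bb/1e3+n*(c+h)).round(4))
E
```

```text
t: 5.32
eef_pos: [0.5059, -0.1834, 0.2167]
ee_rot: [3.14, -0.001, -2.767]
force: [-0.1, 0.1, -5.0]
width: 0.0537
gripper_force: 30.0
yaw 13.004762936938757 c -0.2387110842050229 2826 0.043542553921868864
free tilt 77.91502414547988 -169.56380967737581
0 [[512.0, -72.8], [595.9, -17.6]] [84.9 56. ] 0.16 [0.5939 0.0907 0.0702]
-0.012 [[508.1, -72.2], [593.2, -16.2]] [86.2 56.8] 0.16 [0.5968 0.0924 0.0582]
0 [[525.1, 56.0], [583.2, 116.5]] [62.6 58.6] 76.6 [0.5645 0.2186 0.0703]
-0.012 [[521.4, 58.6], [580.4, 119.9]] [63.5 59.5] 76.6 [0.5669 0.2223 0.0583]
0 [[513.0, -57.2], [596.9, -1.7]] [84.8 56. ] 1.47 [0.5936 0.0905 0.0713]
-0.012 [[509.1, -56.5], [594.2, -0.2]] [86.1 56.8] 1.47 [0.5965 0.0923 0.0592]
0 [[522.8, 71.8], [580.9, 132.4]] [62.9 58.7] 78.16 [0.5646 0.2188 0.0696]
-0.012 [[519.0, 74.4], [578.0, 136.0]] [63.8 59.6] 78.16 [0.5671 0.2225 0.0576]
```

```bash
cat >> rel.py <<'E'
def nestR(yaw):
    n=np.array([-.5*np.cos(yaw),-.5*np.sin(yaw),np.sqrt(.75)]);ay=np.array([-np.sin(yaw),np.cos(yaw),0]);ax=np.cross(ay,n)
    return ax,ay,n,np.c_[-ax,ay,-n]
E
python3 -c "
from rel import *
ax,ay,n,R=nestR(np.radians(13))
t=np.array([.597,.092,.058])+n*.17+ax*.03;print(t)
print(rel(t,R))"
```

```text
[0.53949342 0.07872356 0.22022432]
(array([-127.2,  231.7,   -3.3]), array([ 0.0404, -0.5242,  0.1439]))
```

```bash
python3 -m jog '[[[-32,58,-1,0.01,-0.131,0.036,50],[-64,116,-2,0.02,-0.262,0.072,50],[-96,174,-3,0.03,-0.393,0.108,50],[-127,232,-3,0.04,-0.524,0.144,50],[-127,232,-3,0.04,-0.524,0.144,50],[-127,232,-3,0.04,-0.524,0.144,50],[-127,232,-3,0.04,-0.524,0.144,50],[-127,232,-3,0.04,-0.524,0.144,50],[-127,232,-3,0.04,-0.524,0.144,50],[-127,232,-3,0.04,-0.524,0.144,50]]]' 30
python3 - <<'E'
from station import *
import cv2,numpy as np
P=camera_params('wrist');p,d=grab_frame('wrist');np.savez('wrist.npz',p=p,d=d,**P);cv2.imwrite('pics/w2.png',p)
print(spot_in('nest_oblong','wrist'),spot_in('nest_round','wrist'))
E
```

```text
t: 6.58
eef_pos: [0.5405, 0.078, 0.2209]
ee_rot: [-3.14, 0.525, -2.915]
force: [0.7, -0.5, -5.4]
width: 0.0535
gripper_force: 30.0
[{'uv': [257.7, 133.6], 'confidence': 0.66}] [{'uv': [368.8, 150.3], 'confidence': 0.84}, {'uv': [256.9, 232.5], 'confidence': 0.5}]
```

View pics/w2.png

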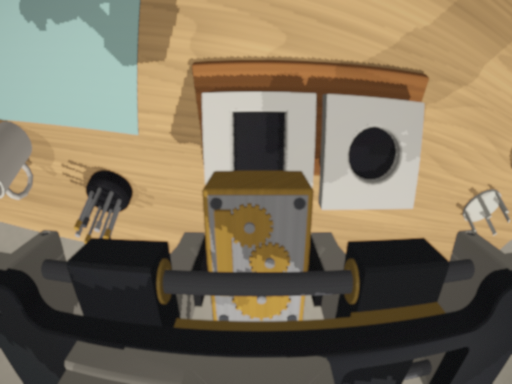

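The held oblong hides the upper half of its pocket (low edge at row 112); the round pocket at (372,153) is in full view. I'll slide up the slope to see the whole pocket.

```bash
python3 -m jog '[[[-40,0,-15,0,0,0,50],[-70,0,-30,0,0,0,50],[-70,0,-30,0,0,0,50],[-70,0,-30,0,0,0,50],[-70,0,-30,0,0,0,50],[-70,0,-30,0,0,0,50]]]' 30
python3 - <<'E'
from station import *
import cv2,numpy as np
P=camera_params('wrist');p,d=grab_frame('wrist');np.savez('wrist.npz',p=p,d=d,**P);cv2.imwrite('pics/w3.png',p)
from meas import *
p,d,X,D,o=wcloud()
from scipy.optimize import least_squares
hsv=cv2.cvtColor(p,cv2.COLOR_BGR2HSV)
roi=np.zeros(d.shape,bool);roi[30:175,190:440]=1
w=roi&(hsv[...,1]<45)&(hsv[...,2]>110)&(X[...,2]>.02)&(X[...,0]>.45)&(X[...,0]<.75)
w=cv2.erode(w.astype(np.uint8),np.ones((7,7)))>0
q=X[w]
N=lambda y,t=np.pi/6:np.array([-np.sin(t)*np.cos(y),-np.sin(t)*np.sin(y),np.cos(t)])
s=least_squares(lambda a:q@N(a[0],a[2])-a[1],[.22,-.25,.52],loss='soft_l1',f_scale=.001)
print('free yaw/tilt',np.degrees(s.x[[0,2]]),len(q))
s=least_squares(lambda a:q@N(a[0])-a[1],[.22,-.25],loss='soft_l1',f_scale=.001)
yaw,c=s.x;print('yaw',np.degrees(yaw),c)
n=N(yaw);ay=np.array([-np.sin(yaw),np.cos(yaw),0]);ax=np.cross(ay,n)
b=roi&(p.max(2)<75)
nl,L,st,ct=cv2.connectedComponentsWithStats(b.astype(np.uint8))
for i in range(1,nl):
    if st[i,4]<300: continue
    m=L==i;print(ct[i],st[i],'depth',np.median(X[m]@n)-c)
    for h in (0,-.012):
        F=o+D[m]*((c+h-o@n)/(D[m]@n))[:,None];ab=np.c_[F@ax,F@ay]*1000
        r=cv2.minAreaRect(ab.astype(np.float32));a,bb=r[0]
        print(h,np.percentile(ab,[.5,99.5],axis=0).round(1).tolist(),np.round(r[1],1),round(r[2],2),(ax*a/1e3+ay*bb/1e3+n*(c+h)).round(4))
print('cam in ax,ay',o@ax,o@ay)
E
```

```text
t: 7.48
eef_pos: [0.584, 0.0885, 0.2812]
ee_rot: [-3.14, 0.524, -2.913]
force: [-0.4, 0.1, -5.2]
width: 0.0538
gripper_force: 30.0
free yaw/tilt [12.84901649 30.03850135] 9279
yaw 12.848608375238284 -0.23772199831676039
[258.61746545  90.38135842] [ 235   55   48   72 3401] depth -0.01142835627624042
0 [[513.0, -69.9], [596.0, -16.2]] [83.2 54.2] 0.24 [0.5936 0.0911 0.0713]
-0.012 [[511.1, -70.8], [597.0, -15.2]] [86.1 56.1] 0.24 [0.599  0.0924 0.0607]
[366.10559361  94.87557078] [ 344   71   46   49 1752] depth -0.01140275302240068
0 [[525.5, 58.0], [582.9, 114.3]] [58.2 58.8] 46.99 [0.5644 0.2165 0.071 ]
-0.012 [[524.0, 61.6], [583.4, 119.8]] [60.3 60.9] 46.99 [0.5688 0.2221 0.0603]
cam in ax,ay 0.5682211456538733 -0.0439792304236183
```

View pics/w3.png

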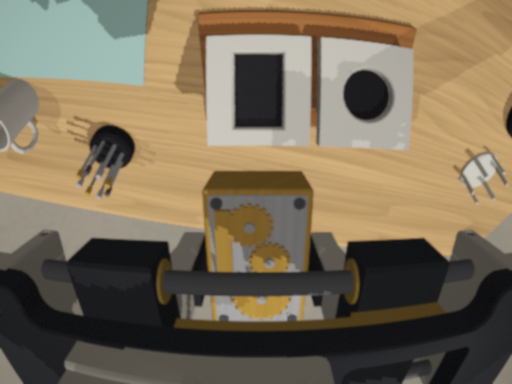

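Both pockets are fully visible: oblong at (258,90), round at (366,95). The fit gives 30.04° of tilt, a yaw of about 13° and 132 mm between the centres, all consistent. Now to the pre-insert pose.

```bash
python3 -c "
from rel import *
ax,ay,n,R=nestR(np.radians(13))
t=np.array([.599,.0924,.0602])
for h in (.06,.032,.0165):print((t+n*h).round(4),rel(t+n*h,R))"
```

```text
[0.5698 0.0857 0.1122] (array([ 97.5,   0.6, 139.2]), array([-0.001 ,  0.0007,  0.0012]))
[0.5834 0.0888 0.0879] (array([ 97.5,   0.7, 167.2]), array([-0.001 ,  0.0007,  0.0012]))
[0.591  0.0905 0.0745] (array([ 97.5,   0.7, 182.7]), array([-0.001 ,  0.0007,  0.0012]))
```

```bash
python3 -m jog '[[[40,0,40,0,0,0,50],[80,0.3,80,0,0,0,50],[97.5,0.6,110,0,0,0.001,50],[97.5,0.6,132,0,0,0.001,50],[97.5,0.6,139.2,0,0,0.001,50],[97.5,0.6,139.2,0,0,0.001,50],[97.5,0.6,139.2,0,0,0.001,50],[97.5,0.6,139.2,0,0,0.001,50],[97.5,0.6,139.2,0,0,0.001,50]]]' 30
python3 -c "
from rel import *
ax,ay,n,R=nestR(np.radians(13))
t=np.array([.599,.0924,.0602])
for h in (.034,.0165):print((t+n*h).round(4),rel(t+n*h,R))"
```

```text
t: 8.65
eef_pos: [0.5754, 0.081, 0.1378]
ee_rot: [3.122, 0.484, -2.914]
force: [-0.6, -0.3, -4.9]
width: 0.0539
gripper_force: 30.0
[0.5824 0.0886 0.0896] (array([14.8,  4.9, 46.8]), array([ 0.0196, -0.0393,  0.0005]))
[0.591  0.0905 0.0745] (array([14.1,  4.6, 64.2]), array([ 0.0196, -0.0393,  0.0005]))
```

```bash
python3 -c "
from rel import *
print(arm.get_state()['q'].round(3))"
```

```text
[ 0.349  0.046 -1.016  0.981 -0.045 -2.659]
```

The pose lies past the arm's near limit (q3 at -1.016, q5 near 0). The fix is to grasp with the tool pitched relative to the movement about the closing axis. I'll probe how much pitch is needed, and fit a simple arm model as I go.

```bash
cat >> rel.py <<'E'
def toolR(yaw,tilt):
    "tool pointing tilt rad outward from straight down, y level"
    z=np.array([np.sin(tilt)*np.cos(yaw),np.sin(tilt)*np.sin(yaw),-np.cos(tilt)]);y=np.array([-np.sin(yaw),np.cos(yaw),0])
    return np.c_[np.cross(y,z),y,z]
E
python3 -c "
from rel import *
ax,ay,n,R=nestR(np.radians(13))
t=np.array([.599,.0924,.0602])+n*.08;print(t)
s=arm.get_state();print(s['q'].tolist(),s['eef_pos'].tolist(),s['ee_rot'].tolist())
print(rel(t,toolR(np.radians(13),np.radians(15))))"
```

```text
[0.5600252  0.08340196 0.12948203]
[0.34903527701575143, 0.046391749680452794, -1.0161332329424242, 0.9814032917764978, -0.04482382943566056, -2.658923324316723] [0.5753778795906229, 0.08096122014528048, 0.13784919458749692] [3.1224644840836446, 0.4843171022837405, -2.9136549374480203]
(array([16.6,  5.8,  0.8]), array([0.0194, 0.2225, 0.0031]))
```

```bash
python3 -m jog '[[[0,0,-30,0,0,0,50],[0,0,-30,0,0,0,50],[0,0,-30,0,0,0,50]]]'
python3 -c "
from rel import *
s=arm.get_state();print(s['q'].tolist(),s['eef_pos'].tolist(),s['ee_rot'].tolist())
ax,ay,n,R=nestR(np.radians(13))
t=np.array([.599,.0924,.0602])+n*.08;print(t)
print(rel(t,toolR(np.radians(13),np.radians(15))))"
```

```text
t: 9.02
eef_pos: [0.5621, 0.0783, 0.1652]
ee_rot: [3.121, 0.486, -2.914]
force: [0.9, 0.4, -4.0]
width: 0.0537
gripper_force: 30.0
[0.5196687795729575, -0.015044428015161138, -0.9023735258479568, 0.5045823610709593, -0.23895306745069017, -2.3227934744447083] [0.5621240370612122, 0.07833397651842877, 0.16515481969700516] [3.1206093580355088, 0.4856157424654177, -2.9143292039765987]
[0.5600252  0.08340196 0.12948203]
(array([17.4,  4.8, 31.2]), array([0.021 , 0.2238, 0.0027]))
```

```bash
python3 -m jog '[[[5,1,5,0.006,0.07,0,50],[11,3,15,0.014,0.15,0,50],[17.4,4.8,31.2,0.021,0.2238,0.0027,50],[17.4,4.8,31.2,0.021,0.2238,0.0027,50],[17.4,4.8,31.2,0.021,0.2238,0.0027,50],[17.4,4.8,31.2,0.021,0.2238,0.0027,50]]]'
python3 -c "
from rel import *
from scipy.optimize import least_squares
s=arm.get_state();print(s['q'].tolist(),s['eef_pos'].tolist(),s['ee_rot'].tolist())
D=[([-0.8999,0.35938,0.01107,-.00037,-1.22411,-.28809],[0.25193,-0.62569,0.22563],[3.13994,-.00012,-2.7589]),
([0.349035,0.046392,-1.016133,0.981403,-0.044824,-2.658923],[0.575378,0.080961,0.137849],[3.122464,0.484317,-2.913655]),
([0.519669,-0.015044,-0.902374,0.504582,-0.238953,-2.322793],[0.562124,0.078334,0.165155],[3.120609,0.485616,-2.914329]),
(s['q'],s['eef_pos'],s['ee_rot'])]
# decline = q2-q3 ; wrist chain
def fk(q,p):
    a,h,L1,e,L2,L3=p
    f=q[1]-q[2]; B=Ro.from_euler('z',q[0])
    u=lambda d:np.array([np.cos(d),0,-np.sin(d)])
    w=np.array([a+L1*np.sin(q[1]),0,h+L1*np.cos(q[1])])+L2*u(f)+e*np.array([np.sin(f),0,np.cos(f)])
    # local frame: x along forearm
    Rf=Ro.from_euler('y',f); 
    tool=Rf*Ro.from_euler('x',-q[3])*Ro.from_euler('y',-q[4])
    return B.apply(w+L3*tool.apply([1,0,0])),(B*tool).apply([1,0,0])
def res(p):return np.concatenate([fk(q,p)[0]-np.array(x) for q,x,_ in D])
for q,x,r in D: print(fk(q,[0,0,0,0,0,1])[1].round(3),Ro.from_euler('xyz',r).as_matrix()[:,2].round(3))
r=least_squares(res,[0,.4,.3,0,.3,.25]);print(r.x.round(4),(res(r.x)*1000).round(1))
"
```

```text
t: 9.78
eef_pos: [0.5596, 0.0812, 0.1285]
ee_rot: [-3.139, 0.261, -2.915]
force: [-0.1, 0.9, -5.0]
width: 0.0541
gripper_force: 30.0
[0.545328630682591, 0.12533827114800825, -0.6468276826329878, 0.1575849393294619, -0.5569609826299493, -2.0137572212126322] [0.5595530163019484, 0.08123831204074661, 0.12851471096423436] [-3.139286630156039, 0.2605438865014693, -2.9151709334086413]
[-0.001  0.001 -1.   ] [-0.001  0.001 -1.   ]
[ 0.449  0.124 -0.885] [ 0.449  0.124 -0.885]
[ 0.45   0.126 -0.884] [ 0.45   0.126 -0.884]
[ 0.252  0.056 -0.966] [ 0.252  0.056 -0.966]
[-0.9149  0.4633  2.1519  0.0511  0.8519  2.0076] [157.  111.7   1.8  -8.1  45.9 -20.6  20.2  -9.8  46.5 -54.5  30.4 -27.7]
```

```bash
cat > kin.py <<'E'
from rel import *
from scipy.optimize import least_squares
D=[([-0.8999,0.35938,0.01107,-.00037,-1.22411,-.28809],[0.25193,-0.62569,0.22563]),
([0.349035,0.046392,-1.016133,0.981403,-0.044824,-2.658923],[0.575378,0.080961,0.137849]),
([0.519669,-0.015044,-0.902374,0.504582,-0.238953,-2.322793],[0.562124,0.078334,0.165155]),
([0.545328630682591, 0.12533827114800825, -0.6468276826329878, 0.1575849393294619, -0.5569609826299493, -2.0137572212126322], [0.5595530163019484, 0.08123831204074661, 0.12851471096423436])]
def fk(q,p):
    a,h,L1,e,L2,L3,b=p
    f=q[1]-q[2]; B=Ro.from_euler('z',q[0])
    w=np.array([a+L1*np.sin(q[1]),b,h+L1*np.cos(q[1])])+L2*np.array([np.cos(f),0,-np.sin(f)])+e*np.array([np.sin(f),0,np.cos(f)])
    T=Ro.from_euler('y',f)*Ro.from_euler('x',-q[3])*Ro.from_euler('y',-q[4])
    return B.apply(w+L3*T.apply([1,0,0])),B*T*Ro.from_euler('x',-q[5])
def res(p):return np.concatenate([fk(q,p)[0]-np.array(x) for q,x in D])
reg=lambda p:np.concatenate([res(p)*1000,(np.array(p)-[0,.4,.3,0,.3,.25,-.2])*.05])
P=least_squares(reg,[0,.4,.3,0,.3,.25,-.2]).x
E
python3 -c "
from kin import *
print(P.round(4),(res(P)*1000).round(2))"
```

```text
[-0.0451  0.0296  0.9359  0.0909  0.3459  0.6583 -0.1475] [ 30.02  33.55 -10.87   1.98 -53.91 -13.8    6.73  -9.62   7.34  10.1
  27.95  17.33]
```

```bash
cat > kin.py <<'E'
from rel import *
from scipy.optimize import least_squares
import json
D=json.load(open('D.json'))
def fk(q,p):
    # x0: base-rel shoulder (a,b,h); upper arm (ux,0,L1); forearm (L2,0,e) ; after q4 (0,c,g); after q5 (L3,t,k)
    a,b,h,L1,L2,e,c,g,L3,k=p
    B=Ro.from_euler('z',q[0]);S=B*Ro.from_euler('y',q[1]);F=B*Ro.from_euler('y',q[1]-q[2])
    W=F*Ro.from_euler('x',-q[3]);T=W*Ro.from_euler('y',-q[4])
    return B.apply([a,b,h])+S.apply([0,0,L1])+F.apply([L2,0,e])+W.apply([0,c,g])+T.apply([L3,0,k]),T*Ro.from_euler('x',-q[5])
def res(p):return np.concatenate([fk(q,p)[0]-np.array(x) for q,x in D])
p0=[0,-.1,.35,.4,.35,0,-.05,0,.3,0]
reg=lambda p:np.concatenate([res(p)*1000,(np.array(p)-p0)*3])
P=least_squares(reg,p0).x
E
python3 - <<'E'
import json
D=[([-0.8999,0.35938,0.01107,-.00037,-1.22411,-.28809],[0.25193,-0.62569,0.22563]),
([0.349035,0.046392,-1.016133,0.981403,-0.044824,-2.658923],[0.575378,0.080961,0.137849]),
([0.519669,-0.015044,-0.902374,0.504582,-0.238953,-2.322793],[0.562124,0.078334,0.165155]),
([0.545328630682591, 0.12533827114800825, -0.6468276826329878, 0.1575849393294619, -0.5569609826299493, -2.0137572212126322], [0.5595530163019484, 0.08123831204074661, 0.12851471096423436])]
json.dump(D,open('D.json','w'))
import sys;sys.path.insert(0,'.')
from kin import *
print(P.round(3),(res(P)*1000).round(1))
E
```

```text
[ 0.     0.     0.199  0.601  0.464  0.    -0.192 -0.     0.378  0.   ] [-0. -0.  0. -0. -0.  0.  0.  0. -0. -0.  0. -0.]
```

```bash
cat >> kin.py <<'E'
lo=np.array([-3.07,-1.43,-1.02,-3.03,-3.05,-3.03]);hi=np.array([3.07,2.12,1.25,1.67,0,3.03])
# tool frame from fk frame: calibrate constant rotation with the start pose
C=fk(D[0][0],P)[1].inv()*Ro.from_euler('xyz',[3.13994,-.00012,-2.7589])
def ik(pos,R,q0):
    R=Ro.from_matrix(R)
    def f(q):
        x,T=fk(q,P);return np.r_[(x-pos)*1000,((T*C).inv()*R).as_rotvec()*300]
    r=least_squares(f,np.clip(q0,lo+.03,hi-.03),bounds=(lo,hi));return r.x,np.sqrt(2*r.cost)
NO=np.array([.599,.0924,.0602]);yaw=np.radians(13);ax,ay,n,_=nestR(yaw);NR=NO+.132*ay
def place(N,T,h=0,gz=.037):
    R=toolR(yaw,T);return N+n*(gz+h)+R[:,2]*.019,R
E
python3 - <<'E'
import sys;sys.path.insert(0,'.')
from kin import *
q0=D[3][0]
for nm,N in (('obl',NO),('rnd',NR)):
  for Td in (26,22,18,15,12,8):
    o=[]
    for h in (0,.02,.05,.08):
        x,R=place(N,np.radians(Td),h);q,e=ik(x,R,q0);o.append((round(e,1),q[2].round(2),q[4].round(2)))
    print(nm,Td,o,q.round(2))
E
```

```text
obl 26 [(np.float64(18.9), np.float64(-0.95), np.float64(-0.05)), (np.float64(13.2), np.float64(-1.0), np.float64(-0.03)), (np.float64(3.8), np.float64(-1.02), np.float64(-0.08)), (np.float64(0.0), np.float64(-0.97), np.float64(-0.21))] [ 0.51  0.   -0.97  0.65 -0.21 -2.47]
obl 22 [(np.float64(2.2), np.float64(-0.98), np.float64(-0.05)), (np.float64(0.0), np.float64(-0.91), np.float64(-0.17)), (np.float64(0.0), np.float64(-0.85), np.float64(-0.28)), (np.float64(0.0), np.float64(-0.82), np.float64(-0.38))] [ 0.57  0.03 -0.82  0.35 -0.38 -2.22]
obl 18 [(np.float64(0.0), np.float64(-0.75), np.float64(-0.31)), (np.float64(0.0), np.float64(-0.74), np.float64(-0.36)), (np.float64(0.0), np.float64(-0.73), np.float64(-0.43)), (np.float64(0.0), np.float64(-0.72), np.float64(-0.51))] [ 0.57  0.06 -0.72  0.21 -0.51 -2.08]
obl 15 [(np.float64(0.0), np.float64(-0.67), np.float64(-0.42)), (np.float64(0.0), np.float64(-0.66), np.float64(-0.46)), (np.float64(0.0), np.float64(-0.66), np.float64(-0.52)), (np.float64(0.0), np.float64(-0.65), np.float64(-0.59))] [ 0.56  0.08 -0.65  0.15 -0.59 -2.02]
obl
[... 1485 characters left out ...]
, (np.float64(0.0), np.float64(-0.69), np.float64(-0.52)), (np.float64(0.0), np.float64(-0.68), np.float64(-0.59))] [ 0.83  0.09 -0.68  0.27 -0.59 -2.38]
rnd 12 [(np.float64(0.0), np.float64(-0.62), np.float64(-0.51)), (np.float64(0.0), np.float64(-0.62), np.float64(-0.55)), (np.float64(0.0), np.float64(-0.62), np.float64(-0.61)), (np.float64(0.0), np.float64(-0.61), np.float64(-0.67))] [ 0.81  0.12 -0.61  0.19 -0.67 -2.29]
rnd 8 [(np.float64(0.0), np.float64(-0.53), np.float64(-0.63)), (np.float64(0.0), np.float64(-0.53), np.float64(-0.66)), (np.float64(0.0), np.float64(-0.53), np.float64(-0.72)), (np.float64(0.0), np.float64(-0.53), np.float64(-0.77))] [ 0.79  0.16 -0.53  0.11 -0.77 -2.21]
```

The model fits exactly. A 15° tool tilt at the nests is comfortably in reach, so I'll set the oblong back down and regrasp with the tool tilted -15° relative to it.

```bash
python3 -c "
from rel import *
y=np.radians(13)
R=toolR(y,0)
for p in ([.55,.0,.20],[.52,-.16,.07],[.52,-.16,.0188]):print(rel(p,R))
p=[.52,-.16,.0188]
"
```

```text
(array([  8.2, -77.2, -76. ]), array([-0.0024,  0.2605, -0.0008]))
(array([ 104.6, -226.1,   33.2]), array([-0.0024,  0.2605, -0.0008]))
(array([ 117.8, -226. ,   82.7]), array([-0.0024,  0.2605, -0.0008]))
```

```bash
python3 -m jog '[[[3,-10,-40,0,0.07,0,50],[8,-77,-76,0,0.17,0,50],[8,-77,-76,0,0.2605,0,50],[56,-151,-21,0,0.2605,0,50],[104.6,-226,33,0,0.2605,0,50],[104.6,-226,33,0,0.2605,0,50],[111,-226,58,0,0.2605,0,50],[114.6,-226,72,0,0.2605,0,50],[116.6,-226,78,0,0.2605,0,50],[117.6,-226,81.5,0,0.2605,0,50],[117.6,-226,81.5,0,0.2605,0,50],[117.6,-226,81.5,0,0.2605,0,50],[117.6,-226,81.5,0,0.2605,0,50]]]'
python3 -c "
from rel import *
y=np.radians(13)
print(rel([.52,-.16,.0183],toolR(y,0)))"
```

```text
t: 11.4
eef_pos: [0.5206, -0.1591, 0.0202]
ee_rot: [-3.14, 0.0, -2.915]
force: [0.3, -0.0, -5.5]
width: 0.0537
gripper_force: 30.0
(array([ 0.8, -0.8,  1.9]), array([-0.002 ,  0.0001, -0.0003]))
```

```bash
python3 -m jog '[[[0,0,1,0,0,0,50],[0,0,1.9,0,0,0,50],[0,0,1.9,0,0,0,50],[0,0,1.9,0,0,0,58],[0,0,1.9,0,0,0,80],[0,0,1.9,0,0,0,80],[0,0,1.9,0,0,0,80]]]'
python3 -c "
from rel import *
y=np.radians(13)
R=toolR(y,np.radians(-15))
# object centre = tcp
c=arm.get_state()['eef_pos'].copy()
g=np.array([c[0],c[1],.039]);t=g+R[:,2]*.019
print(g,t,rel(t,R))"
```

```text
t: 12.28
eef_pos: [0.5203, -0.1593, 0.0177]
ee_rot: [-3.14, -0.001, -2.915]
force: [0.2, 0.3, -0.9]
width: 0.0782
gripper_force: 0.0
[ 0.52025116 -0.1592841   0.039     ] [ 0.51545963 -0.16039031  0.02064741] (array([ 4.9, -0. , -2.9]), array([-0.0017,  0.2609, -0.001 ]))
```

```bash
python3 -m jog '[[[2,0,-5,0,0.1,0,80],[4,0,-5,0,0.2,0,80],[4.9,0,-2.9,0,0.261,0,80],[4.9,0,-2.9,0,0.261,0,80],[4.9,0,-2.9,0,0.261,0,80],[4.9,0,-2.9,0,0.261,0,50],[4.9,0,-2.9,0,0.261,0,50],[4.9,0,-2.9,0,0.261,0,50],[4.9,0,-2.9,0,0.261,0,50],[4.9,0,-2.9,0,0.261,0,50],[4.9,0,-2.9,0,0.261,0,50],[4.9,0,-2.9,0,0.261,0,50]]]' 40
python3 -c "
from kin import *
s=arm.get_state();p0=s['eef_pos'];print(p0.tolist(),s['ee_rot'])
# object centre underside (0.5203,-0.1593,.002)
R=toolR(yaw,np.radians(15))
# lift waypoint, then pre-place; tcp in object frame
Rob=nestR(yaw)  # object frame in nest
A=Ro.from_euler('xyz',s['ee_rot']).as_matrix();o=np.array([.5203,-.1593,.002])
Rm=np.c_[[np.cos(yaw),np.sin(yaw),0],[-np.sin(yaw),np.cos(yaw),0],[0,0,1]]
tl=Rm.T@(p0-o);Rl=Rm.T@A;print('tcp in obj',tl)
np.savez('grasp.npz',tl=tl,Rl=Rl)
Rn=np.c_[ax,ay,n]
for h in (.06,.03):
  x=NO+n*h+Rn@tl;RR=Rn@Rl;print(h,x,rel(x,RR),ik(x,RR,D[3][0])[1])
print(rel(p0+[0,0,.15],A),rel([.53,-.04,.21],toolR(yaw,0)))
"
```

```text
t: 13.78
eef_pos: [0.5154, -0.1604, 0.0209]
ee_rot: [-3.14, -0.262, -2.916]
force: [-1.3, 1.0, 6.3]
width: 0.0538
gripper_force: 40.0
[0.5153868837342132, -0.16042538298648423, 0.02094561290693755] [-3.13966118 -0.26197836 -2.91585307]
tcp in obj [-5.04034950e-03  8.67119065e-06  1.89456129e-02]
0.06 [0.55628373 0.08254707 0.12604873] (array([ -63.8,  227.4, -126.4]), array([-0.0006, -0.5236,  0.0009])) 1.9352207363759433e-13
0.03 [0.57089929 0.08592134 0.10006797] (array([ -85. ,  227.5, -105.2]), array([-0.0006, -0.5236,  0.0009])) 1.6662909013390142e-13
(array([  38.8,   -0.3, -144.9]), array([ 0., -0.,  0.])) (array([   9.2,  113.7, -193.5]), array([-0.0018, -0.262 , -0.0009]))
```

```bash
python3 -m jog '[[[3,0,-10,0,0,0,50],[12,0,-45,0,0,0,50],[26,0,-97,0,0,0,50],[39,0,-145,0,0,0,50],[30,40,-165,0,-0.1,0,50],[9,85,-185,0,-0.262,0,50],[0,120,-193,0,-0.262,0,50],[-30,170,-180,0,-0.4,0,50],[-50,210,-165,0,-0.5236,0,50],[-64,227.4,-140,0,-0.5236,0.001,50],[-63.8,227.4,-126.4,0,-0.5236,0.001,50],[-63.8,227.4,-126.4,0,-0.5236,0.001,50],[-63.8,227.4,-126.4,0,-0.5236,0.001,50],[-63.8,227.4,-126.4,0,-0.5236,0.001,50],[-63.8,227.4,-126.4,0,-0.5236,0.001,50],[-63.8,227.4,-126.4,0,-0.5236,0.001,50]]]' 40
cat > go.py <<'E'
from kin import *
import sys
def pl(N,hs,grasp='grasp.npz'):
    g=np.load(grasp);Rn=np.c_[ax,ay,n]
    s=arm.get_state();A=Ro.from_euler('xyz',s['ee_rot']).as_matrix()
    Ro_=A@g['Rl'].T;o=s['eef_pos']-Ro_@g['tl']
    print('obj in nest mm',(Rn.T@(o-N)*1000).round(2),'rot err',Ro.from_matrix(Rn.T@Ro_).as_rotvec().round(4))
    for h in hs: print(h,rel(N+n*h+Rn@g['tl'],Rn@g['Rl'],s))
    print('axes in tool: ax',(A.T@ax).round(3),'ay',(A.T@ay).round(3),'-n',(-A.T@n).round(3))
E
python3 -c "
from go import *
pl(NO,[.06,.02,.008,0])
from station import *
import cv2
P_=camera_params('wrist');p,d=grab_frame('wrist');np.savez('wrist.npz',p=p,d=d,**P_);cv2.imwrite('pics/w4.png',p)"
```

```text
t: 15.78
eef_pos: [0.5565, 0.0825, 0.1261]
ee_rot: [-3.14, 0.262, -2.916]
force: [0.6, 0.4, -5.9]
width: 0.0535
gripper_force: 40.0
obj in nest mm [ 0.19 -0.12 60.  ] rot err [-0.0005 -0.0005 -0.0003]
0.06 (array([0.2, 0.1, 0. ]), array([-0.0004,  0.0005, -0.0005]))
0.02 (array([-10.2,   0.2,  38.7]), array([-0.0004,  0.0005, -0.0005]))
0.008 (array([-13.3,   0.2,  50.3]), array([-0.0004,  0.0005, -0.0005]))
0 (array([-15.3,   0.3,  58. ]), array([-0.0004,  0.0005, -0.0005]))
axes in tool: ax [-0.966  0.001 -0.259] ay [ 0.002  1.    -0.002] -n [-0.259  0.002  0.966]
```

View pics/w4.png

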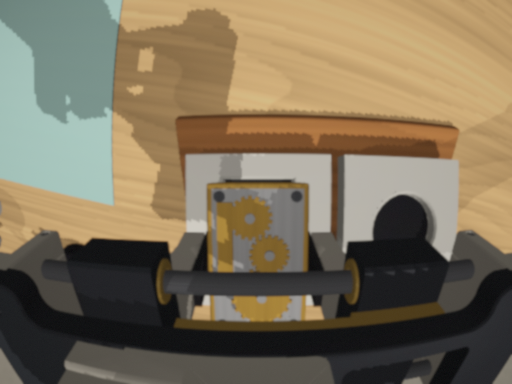

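The held oblong sits over its pocket, low edge at row 183, with a sliver of the pocket visible above it. I'll check the held object's edges against the nest frame.

```bash
python3 -c "
from go import *
from meas import *
p,d,X,Dr,o=wcloud()
Rn=np.c_[ax,ay,n]
L=((X-NO)@Rn)*1000
m=np.zeros(d.shape,bool);m[170:235,195:320]=1
m&=abs(L[...,2]-100)<4
print(m.sum(),np.median(L[m][:,2]))
F=o+Dr[m]*(((NO+n*.1)@n-o@n)/(Dr[m]@n))[:,None];F=((F-NO)@Rn)*1000
vv,uu=np.nonzero(m)
print('low edge x',np.median([F[uu==u][:,0].min() for u in range(215,300,4)]))
for v in (192,200,210,220): print(v,F[vv==v][:,1].min().round(1),F[vv==v][:,1].max().round(1))
"
```

```text
4604 101.01468400408815
low edge x -42.13013093039589
192 -27.1 26.1
200 -27.1 26.1
210 -27.2 26.2
220 -26.7 26.3
```

```bash
python3 -m jog '[[[-3,0.3,10,0,0,0,50],[-6,0.3,22,0,0,0,50],[-9,0.3,34,0,0,0,50],[-10.2,0.4,38.7,0,0,0,50],[-11.5,0.4,43,0,0,0,50],[-12,0.4,45,0,0,0,50],[-12.6,0.4,47.5,0,0,0,50],[-13,0.4,50,0,0,0,50],[-13,0.4,50,0,0,0,50],[-13,0.4,50,0,0,0,50],[-13,0.4,50,0,0,0,50]]]' 40
python3 -c "
from go import *
pl(NO,[.004,.002,0,-.001])"
```

```text
t: 17.2
eef_pos: [0.5811, 0.0886, 0.081]
ee_rot: [-3.14, 0.262, -2.916]
force: [0.9, 0.1, -4.5]
width: 0.0531
gripper_force: 40.0
obj in nest mm [-0.36  0.33  8.24] rot err [-0.0004 -0.0003  0.    ]
0.004 (array([-1.4, -0.3,  4. ]), array([-0.0004,  0.0003, -0.0001]))
0.002 (array([-2. , -0.3,  5.9]), array([-0.0004,  0.0003, -0.0001]))
0 (array([-2.5, -0.3,  7.9]), array([-0.0004,  0.0003, -0.0001]))
-0.001 (array([-2.7, -0.3,  8.8]), array([-0.0004,  0.0003, -0.0001]))
axes in tool: ax [-0.966  0.001 -0.259] ay [ 0.001  1.    -0.002] -n [-0.259  0.002  0.966]
```

No contact force while 4 mm into the pocket, so it is clear of the rim.

```bash
python3 -m jog '[[[-0.5,-0.1,2,0,0,0,50],[-1,-0.2,4,0,0,0,50],[-1.5,-0.2,5.4,0,0,0,50],[-1.8,-0.2,6.2,0,0,0,50],[-2,-0.2,6.8,0,0,0,50],[-2,-0.2,6.8,0,0,0,50],[-2,-0.2,6.8,0,0,0,50]]]' 40
python3 -c "
from go import *
pl(NO,[0,-.001])"
```

```text
t: 18.08
eef_pos: [0.5847, 0.0892, 0.0749]
ee_rot: [-3.14, 0.262, -2.916]
force: [0.9, 0.4, -4.7]
width: 0.0536
gripper_force: 40.0
obj in nest mm [-0.24  0.11  1.1 ] rot err [-0.0004 -0.0001  0.0001]
0 (array([-0.5, -0.1,  1. ]), array([-0.0005,  0.0001, -0.    ]))
-0.001 (array([-0.8, -0.1,  2. ]), array([-0.0005,  0.0001, -0.    ]))
axes in tool: ax [-0.966  0.001 -0.259] ay [ 0.001  1.    -0.002] -n [-0.259  0.002  0.966]
```

```bash
python3 -m jog '[[[-0.3,0,0.6,0,0,0,50],[-0.5,0,1.2,0,0,0,50],[-0.6,0,1.7,0,0,0,50],[-0.6,0,1.7,0,0,0,50],[-0.6,0,1.7,0,0,0,50]]]' 40
```

```text
t: 18.7
eef_pos: [0.5854, 0.0894, 0.0742]
ee_rot: [-3.14, 0.262, -2.916]
force: [-8.7, 0.3, 7.2]
width: 0.0536
gripper_force: 40.0
```

```bash
python3 -m jog '[[[0,0,-0.5,0,0,0,50],[0,0,-0.5,0,0,0,58],[0,0,-0.5,0,0,0,75],[0,0,-0.5,0,0,0,75],[0,0,-0.5,0,0,0,75],[6,0,-25,0,0,0,75],[20,0,-75,0,0,0,75],[35,0,-120,0,0,0,75],[35,0,-150,0,0,0,75],[35,0,-150,0,0,0,75],[35,0,-150,0,0,0,75],[35,0,-150,0,0,0,75]]]' 40
python3 -c "
from go import *
from meas import *
from station import *
P_=camera_params('wrist');p,d=grab_frame('wrist');np.savez('wrist.npz',p=p,d=d,**P_);cv2.imwrite('pics/w5.png',p)
p,d,X,Dr,o=wcloud()
Rn=np.c_[ax,ay,n];L=((X-NO)@Rn)*1000
m=(abs(L[...,2]-40.5)<3)&(abs(L[...,0])<50)&(abs(L[...,1])<35)
m=cv2.morphologyEx(m.astype(np.uint8),cv2.MORPH_OPEN,np.ones((3,3)))>0
F=o+Dr[m]*(((NO+n*.04)@n-o@n)/(Dr[m]@n))[:,None];F=((F-NO)@Rn)*1000
print(m.sum(),np.median(L[m][:,2]),cv2.minAreaRect(F[:,:2].astype(np.float32)))
q=X[m];print(np.degrees(np.arccos(abs(np.linalg.svd(q-q.mean(0),full_matrices=False)[2][2]@n))))
f=(abs(L[...,2]-12)<3)&(abs(L[...,0])<60)&(L[...,1]>-55)&(L[...,1]<180);print('face z',np.median(L[f][:,2]))
s=arm.get_state();print(rel([.447,-.343,.17],down(np.radians(13-180))),rel([.5,-.1,.22],down(np.radians(13-180))))
"
```

```text
t: 20.2
eef_pos: [0.5146, 0.0732, 0.208]
ee_rot: [-3.139, 0.26, -2.916]
force: [0.2, -0.5, -0.2]
width: 0.075
gripper_force: 0.0
2432 40.87325386289313 ((-2.1837081909179688, -0.3867530822753906), (53.88462448120117, 84.21290588378906), 89.98040771484375)
0.07117570946638191
face z 12.311698793155513
(array([ 163.5, -390.5,   -3.1]), array([-0.0026,  0.2597, -0.0016])) (array([  48.2, -165.6,  -24.7]), array([-0.0026,  0.2597, -0.0016]))
```

View pics/w5.png

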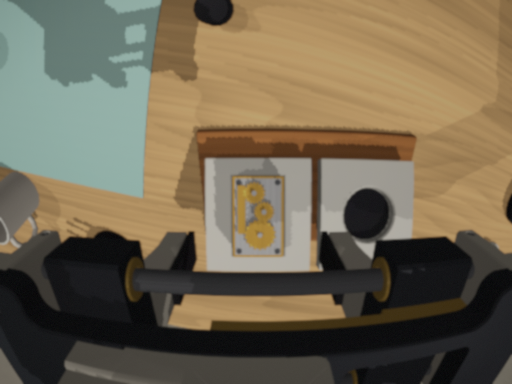

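The oblong is seated: flat to 0.07°, about 2 mm down the slope and 0.4 mm sideways, all in tolerance. Now the round one.

```bash
python3 -m jog '[[[20,-60,-20,0,0.08,0,80],[48,-120,-25,0,0.17,0,85],[48,-165,-25,0,0.26,0,85],[85,-225,-20,0,0.26,0,85],[120,-280,-15,0,0.26,0,85],[140,-335,-10,0,0.26,0,85],[163,-390,-3,0,0.26,0,85],[163,-390,-3,0,0.26,0,85],[163,-390,-3,0,0.26,0,85],[163,-390,-3,0,0.26,0,85],[163,-390,-3,0,0.26,0,85]]]' 40
python3 -c "
from go import *
from meas import *
from station import *
P_=camera_params('wrist');p,d=grab_frame('wrist');np.savez('wrist.npz',p=p,d=d,**P_)
p,d,X,Dr,o=wcloud()
m=(abs(X[...,2]-.0425)<.0035)&(abs(X[...,0]-.447)<.045)&(abs(X[...,1]+.343)<.045)
m=cv2.morphologyEx(m.astype(np.uint8),cv2.MORPH_OPEN,np.ones((3,3)))>0
q=(o+Dr[m]*((.042-o[2])/Dr[m][:,2])[:,None])[:,:2]*1000
c=cv2.minEnclosingCircle(q.astype(np.float32));r=cv2.minAreaRect(q.astype(np.float32));print(c,r,np.median(X[m][:,2]))
R=toolR(yaw,np.radians(-15));g=np.r_[np.array(r[0])/1000,.039]
for h in (.06,0): t=g+R[:,2]*.019+[0,0,h];print(t,rel(t,R))
"
```

```text
t: 21.62
eef_pos: [0.4484, -0.341, 0.1711]
ee_rot: [-3.14, 0.002, -2.914]
force: [0.2, 0.1, -0.4]
width: 0.0849
gripper_force: 0.0
((448.0050354003906, -344.85809326171875), 31.024860382080078) ((448.329345703125, -344.7293701171875), (61.00825119018555, 61.08303451538086), 57.971839904785156) 0.04284147582491626
[ 0.44353782 -0.34583558  0.08064741] (array([ 6. , -3.3, 90.4]), array([-2.200e-03,  2.642e-01, -2.000e-04]))
[ 0.44353782 -0.34583558  0.02064741] (array([  6.1,  -3.2, 150.4]), array([-2.200e-03,  2.642e-01, -2.000e-04]))
```

```bash
python3 -m jog '[[[3,-3,40,0,0.12,0,85],[6,-3.2,75,0,0.22,0,85],[6,-3.2,90,0,0.264,0,85],[6,-3.2,120,0,0.264,0,85],[6,-3.2,140,0,0.264,0,85],[6,-3.2,150,0,0.264,0,85],[6,-3.2,150,0,0.264,0,85],[6,-3.2,150,0,0.264,0,85],[6,-3.2,150,0,0.264,0,58],[6,-3.2,150,0,0.264,0,58],[6,-3.2,150,0,0.264,0,58],[6,-3.2,150,0,0.264,0,58],[6,-3.2,150,0,0.264,0,58],[6,-3.2,150,0,0.264,0,58],[6,-3.2,150,0,0.264,0,58]]]' 40
cat > g2.py <<'E'
from go import *
s=arm.get_state();p0=s['eef_pos'];A=Ro.from_euler('xyz',s['ee_rot']).as_matrix()
# centre: along tool y from tcp, along tool x from camera
c=np.array([.4482,-.3446]);yy=np.array([-np.sin(yaw),np.cos(yaw)]);c=c+yy*((p0[:2]-c)@yy)
Rm=np.c_[[np.cos(yaw),np.sin(yaw),0],[-np.sin(yaw),np.cos(yaw),0],[0,0,1]]
np.savez('grasp2.npz',tl=Rm.T@(p0-np.r_[c,.002]),Rl=Rm.T@A);print(c,Rm.T@(p0-np.r_[c,.002]))
pl(NR,[.1,.06,.03],'grasp2.npz')
print(rel([.5,-.1,.22],toolR(yaw,0)))
E
python3 g2.py
```

```text
t: 23.55
eef_pos: [0.4429, -0.3466, 0.0209]
ee_rot: [-3.14, -0.262, -2.917]
force: [-1.3, 2.8, 4.4]
width: 0.0613
gripper_force: 40.0
[ 0.44838125 -0.34538507] [-5.60258489e-03  7.97220409e-18  1.88719594e-02]
obj in nest mm [-241.48 -524.68   72.22] rot err [ 0.      0.5236 -0.    ]
0.1 (array([-142.9,  524.8, -183.7]), array([-0.0011, -0.5236,  0.0006]))
0.06 (array([-171.2,  524.9, -155.4]), array([-0.0011, -0.5236,  0.0006]))
0.03 (array([-192.4,  524.9, -134.2]), array([-0.0011, -0.5236,  0.0006]))
axes in tool: ax [-0.707  0.001 -0.708] ay [ 0.002  1.    -0.001] -n [-0.708  0.002  0.707]
(array([ -55.2,  227.3, -221.4]), array([-0.0015, -0.2624, -0.0019]))
```

```bash
python3 -m jog '[[[3,0,-10,0,0,0,58],[12,0,-45,0,0,0,58],[26,0,-97,0,0,0,58],[36,10,-140,0,0,0,58],[20,60,-180,0,-0.1,0,58],[-10,115,-210,0,-0.2,0,58],[-50,170,-235,0,-0.262,0,58],[-60,230,-240,0,-0.262,0,58],[-70,290,-240,0,-0.262,0,58],[-80,350,-235,0,-0.3,0,58],[-92,410,-230,0,-0.38,0,58],[-105,465,-222,0,-0.46,0,58],[-115,525,-212,-0.001,-0.5236,0,58],[-115,525,-212,-0.001,-0.5236,0,58],[-143,525,-184,-0.001,-0.5236,0,58],[-171,525,-155.4,-0.001,-0.5236,0,58],[-171,525,-155.4,-0.001,-0.5236,0,58],[-171,525,-155.4,-0.001,-0.5236,0,58],[-171,525,-155.4,-0.001,-0.5236,0,58],[-171,525,-155.4,-0.001,-0.5236,0,58]]]' 40
python3 -c "
from go import *
pl(NR,[.06,.02,.008,0],'grasp2.npz')
from station import *
from meas import *
P_=camera_params('wrist');p,d=grab_frame('wrist');np.savez('wrist.npz',p=p,d=d,**P_);cv2.imwrite('pics/w6.png',p)
p,d,X,Dr,o=wcloud();Rn=np.c_[ax,ay,n];L=((X-NR)@Rn)*1000
m=(abs(L[...,2]-100)<4)&(abs(L[...,0])<45)&(abs(L[...,1])<45)
m=cv2.morphologyEx(m.astype(np.uint8),cv2.MORPH_OPEN,np.ones((3,3)))>0
F=o+Dr[m]*(((NR+n*.1)@n-o@n)/(Dr[m]@n))[:,None];F=((F-NR)@Rn)*1000
print(m.sum(),np.median(L[m][:,2]),cv2.minEnclosingCircle(F[:,:2].astype(np.float32)),np.percentile(F,[.5,99.5],axis=0))
"
```

```text
t: 26.05
eef_pos: [0.5261, 0.2113, 0.1267]
ee_rot: [3.141, 0.263, -2.916]
force: [-0.2, 0.5, -4.5]
width: 0.0611
gripper_force: 40.0
obj in nest mm [ 0.51  0.23 60.85] rot err [ 0.0011 -0.0017  0.0001]
0.06 (array([ 0.2, -0.2,  0.9]), array([0.0011, 0.0017, 0.0004]))
0.02 (array([-10.1,  -0.2,  39.6]), array([0.0011, 0.0017, 0.0004]))
0.008 (array([-13.2,  -0.2,  51.2]), array([0.0011, 0.0017, 0.0004]))
0 (array([-15.2,  -0.2,  58.9]), array([0.0011, 0.0017, 0.0004]))
axes in tool: ax [-0.966  0.002 -0.258] ay [ 0.002  1.    -0.   ] -n [-0.258  0.001  0.966]
5246 101.46847560832796 ((-9.263416290283203, 0.06453514099121094), 44.76070785522461) [[-29.39758143 -42.33603417 100.        ]
 [ 30.64487945  42.54010436 100.        ]]
```

View pics/w6.png

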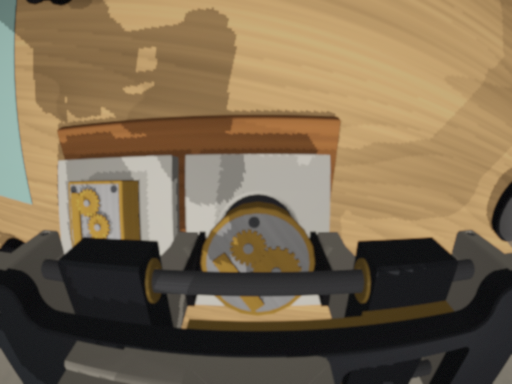

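The round one is held upright at (258,258) over its pocket and the oblong sits in its nest at left. The edge position agrees to within 1 mm, so I descend.

```bash
python3 -m jog '[[[-3,-0.1,10,0.001,0.001,0,58],[-6,-0.2,22,0.001,0.0017,0,58],[-9,-0.2,34,0.001,0.0017,0,58],[-10.1,-0.2,39.6,0.001,0.0017,0,58],[-11.2,-0.2,43.5,0.001,0.0017,0,58],[-12,-0.2,46.5,0.001,0.0017,0,58],[-12.6,-0.2,49,0.001,0.0017,0,58],[-13.2,-0.2,51.2,0.001,0.0017,0,58],[-13.2,-0.2,51.2,0.001,0.0017,0,58],[-13.2,-0.2,51.2,0.001,0.0017,0,58],[-13.2,-0.2,51.2,0.001,0.0017,0,58]]]' 40
python3 -c "
from go import *
pl(NR,[.001,0,-.001],'grasp2.npz')"
```

```text
t: 27.48
eef_pos: [0.5513, 0.2167, 0.0795]
ee_rot: [-3.14, 0.26, -2.916]
force: [-0.1, 0.3, -4.5]
width: 0.0615
gripper_force: 40.0
obj in nest mm [-0.83 -0.21  7.12] rot err [-0.0007  0.0015  0.0008]
0.001 (array([-2.4,  0.2,  5.7]), array([-0.0008, -0.0015,  0.0006]))
0 (array([-2.6,  0.2,  6.7]), array([-0.0008, -0.0015,  0.0006]))
-0.001 (array([-2.9,  0.2,  7.6]), array([-0.0008, -0.0015,  0.0006]))
axes in tool: ax [-0.965  0.001 -0.261] ay [ 0.001  1.    -0.002] -n [-0.261  0.002  0.965]
```

```bash
python3 -m jog '[[[-0.6,0.1,1.5,0,-0.001,0,58],[-1.2,0.1,3,0,-0.001,0,58],[-1.7,0.1,4.2,0,-0.001,0,58],[-2.1,0.1,5,0,-0.001,0,58],[-2.4,0.2,5.8,0,-0.001,0,58],[-2.4,0.2,5.8,0,-0.001,0,58],[-2.4,0.2,5.8,0,-0.001,0,58]]]' 40
python3 -c "
from go import *
pl(NR,[0,-.001],'grasp2.npz')"
```

```text
t: 28.35
eef_pos: [0.555, 0.2177, 0.0744]
ee_rot: [-3.14, 0.261, -2.916]
force: [-0.3, -0.1, -4.4]
width: 0.0616
gripper_force: 40.0
obj in nest mm [-0.06 -0.06  0.79] rot err [-0.0008  0.0006  0.0008]
0 (array([-0.3,  0.1,  0.8]), array([-0.0009, -0.0006,  0.0006]))
-0.001 (array([-0.5,  0.1,  1.7]), array([-0.0009, -0.0006,  0.0006]))
axes in tool: ax [-0.966  0.001 -0.26 ] ay [ 0.001  1.    -0.002] -n [-0.26   0.002  0.966]
```

```bash
python3 -m jog '[[[-0.2,0,0.5,0,0,0,58],[-0.4,0,1,0,0,0,58],[-0.4,0,1.4,0,0,0,58],[-0.4,0,1.4,0,0,0,58],[-0.4,0,1.4,0,0,0,58]]]' 40
```

```text
t: 28.98
eef_pos: [0.5554, 0.2178, 0.0738]
ee_rot: [-3.14, 0.261, -2.916]
force: [-9.4, -1.2, 6.5]
width: 0.0612
gripper_force: 40.0
```

Floor contact at about 14 N, as with the oblong. Releasing and retreating.

```bash
python3 -m jog '[[[0,0,-0.5,0,0,0,58],[0,0,-0.5,0,0,0,66],[0,0,-0.5,0,0,0,82],[0,0,-0.5,0,0,0,82],[0,0,-0.5,0,0,0,82],[6,0,-25,0,0,0,82],[20,0,-75,0,0,0,82],[35,-30,-120,0,0,0,82],[35,-60,-150,0,0,0,82],[35,-60,-150,0,0,0,82],[35,-60,-150,0,0,0,82],[35,-60,-150,0,0,0,82],[35,-60,-150,0,0,0,82]]]' 40
python3 -c "
from go import *
from meas import *
from station import *
P_=camera_params('wrist');p,d=grab_frame('wrist');np.savez('wrist.npz',p=p,d=d,**P_);cv2.imwrite('pics/w7.png',p)
p,d,X,Dr,o=wcloud();Rn=np.c_[ax,ay,n]
for N in (NO,NR):
  L=((X-N)@Rn)*1000
  m=(abs(L[...,2]-40.5)<3)&(abs(L[...,0])<50)&(abs(L[...,1])<38)
  m=cv2.morphologyEx(m.astype(np.uint8),cv2.MORPH_OPEN,np.ones((3,3)))>0
  F=o+Dr[m]*(((N+n*.04)@n-o@n)/(Dr[m]@n))[:,None];F=((F-N)@Rn)*1000
  q=X[m];print(m.sum(),np.median(L[m][:,2]),cv2.minAreaRect(F[:,:2].astype(np.float32)),np.degrees(np.arccos(abs(np.linalg.svd(q-q.mean(0),full_matrices=False)[2][2]@n))))
"
```

```text
t: 30.6
eef_pos: [0.4982, 0.1436, 0.2081]
ee_rot: [-3.139, 0.259, -2.916]
force: [0.0, -0.3, -0.7]
width: 0.082
gripper_force: 0.0
1921 40.908459097837266 ((-2.8081588745117188, 0.08379173278808594), (84.91642761230469, 53.84779357910156), 0.366976797580719) 0.40050539102989496
1529 40.786368269327106 ((-2.9149508476257324, -1.014892578125), (58.764556884765625, 60.56630325317383), 42.39634704589844) 0.18538254683882016
```

View pics/w7.png

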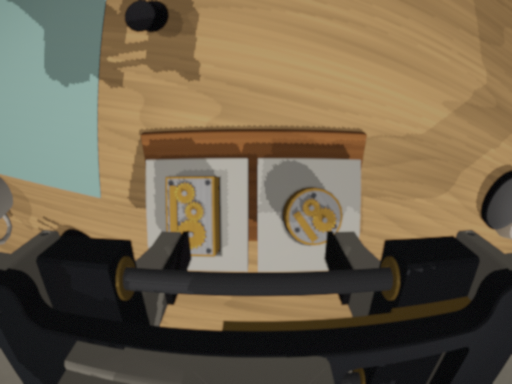

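The wrist view shows both movements flat and gear side out in their nests: the oblong at (192,215), the round one at (314,217). Both sit within about 3 mm of centre, and heights and tilts check out. Handing in.

```bash
python3 -c "
from station import arm
print(arm.job_done())"
```

```text
the job is handed in; nothing more can be done
None
```

Both movements are in their nests, gear side out and released. By the wrist camera each lies flat to within 0.5° and about 3 mm from centre, and the arm never touched the loupe, stand or mug. I handed the job in at about 31 s, but no verdict came back.

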